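# Hover a lens over its seat in the laser module

### The job

Clear the dust off the lens seat first: press the sprung cap of the gas duster all the way down and let it come back up. Then take the square-framed lens out of the tray by its top tab, carry it over the mirror posts without touching them, and hold it in the air about 10 mm above the rectangular seat of the laser module: centred on the seat, upright and square with it (either face forward), never touching the module. Finish like that, still gripping the lens and keeping it still (the glue gap is set from there); leave the other things where they lie.

Things in the scene. Friction and masses are not known exactly. Their poses are not given: they have to be found in the camera images.
- lens: Loose in the tray: round glass in an upright square black frame, 44 wide (y), 16 thick (x, optical axis), from 8 to 44 mm up, on a foot 24 (x) by 44 (y), 8 high; on top a grip tab 24 wide (y), 16 thick (x), from 44 to 70 mm up. 0.06-0.13 kg. Origin: centre of the foot's underside, z up. Pinch tab and frame top along x. Same turned half round, save a steel ring on one face.
- tray: Shallow fixed grey tray, 180 (x) by 150 (y) mm, walls 4 mm thick, rim 14 mm above the table; the lens, the barrel and the prism stand in it. Origin at the centre of its underside. It may be on either side of the mirror posts, the module on the other.
- module: Laser module, fixed: dark steel plate 150 (x) by 110 (y), 12 mm thick, aluminium walls along both long edges (7 thick, top 35 mm up). On its centre line: black laser block at x = +56 (28 x 40 mm, top 36 mm up), the rectangular seat in the middle, and a round aluminium pad (26 wide, top 22 mm up) at x = -50, not the target. Origin: centre of the plate's underside.
- seat (a point): Centre of the top face of the rectangular aluminium seat of the module, 22 mm above the table. The seat is 26 mm (x) by 46 mm (y), 10 mm higher than the plate; its axes are the module's. The lens's foot must hover over it with the lens's x along the seat's x (either way round).
- duster: The gas duster: upright aluminium can 52 mm wide in a fixed clamp base 66 mm wide, behind the laser block on the module's +x side, its nozzle pointing at the module. Fixed. Origin at the centre of its underside; the can's shoulder ends 103 mm above the table.
- cap_top (a point): Centre of the top face of the duster's sprung round grey cap (28 mm wide, 16 mm high), 129 mm above the table when up; moves with the cap. A short nozzle, 6 mm thick, stands out 28 mm from its axis towards the module.
- duster_cap (a joint): How far the cap is pressed: 0 = up, 0.008 m = fully down. Spring: about 2 N to start, 7 N fully down; it comes up by itself.
- posts: Mirror posts, fixed between tray and module: black foot rail 200 (x) by 40 (y) mm, 12 high, with three 13 mm steel posts at x = -75, 0 and +75 mm carrying round mirrors 28 mm wide; highest point 124 mm above the table. Origin: centre of the underside. Not to be touched.
- barrel: Bystander: black lens barrel, a plain cylinder 24 mm wide, 26 mm high, loose in the tray. Origin at the centre of its underside.
- prism: Bystander: glass cube 24 mm, loose in the tray. Origin at the centre of its underside.
- driver: Bystander: screwdriver lying on the table, far left of the work.
- wrench: Bystander: wrench lying on the table, far right of the work.
- postbase: Bystander: steel disc 50 mm wide with a black post 19 mm wide, 55 mm high in all, standing behind the mirror posts. Origin at the centre of its underside.
- jar: Bystander: small glass jar, 44 mm wide, 50 mm high, standing behind the mirror posts. Origin at the centre of its underside.

How it is judged:
On the way, in this order (a step that is already met when the one before it is completed fails the run):
1. the duster cap is pressed down (value of joint duster_cap above 0.006 m), for 0.05 s.
2. the cap has come back up (value of joint duster_cap below 0.0015 m), for 0.1 s.
3. the lens is lifted out of the tray in the fingers (z of lens in the frame of tray above 0.04 m and contact force between lens and the fingers above 0.5 N), for 0.2 s.
At the end, for the whole second after the job is handed in: The lens hangs in the fingers, still (under 15 mm/s), its underside 3 to 20 mm above the rectangular seat, its centre within 6 mm of the seat's centre seen from above, square with the seat and upright within 8 degrees, touching nothing but the fingers; the duster cap is up (z of lens in the frame of seat between 0.003 and 0.02 m and horizontal distance between lens and seat below 0.006 m and angle between the x axis of lens and the x axis of seat, either way round below 0.14 rad and angle between lens's own z axis and vertical below 0.14 rad and contact force between lens and the fingers above 0.5 N and contact force between lens and module below 0.05 N and contact force between lens and duster below 0.05 N and linear speed of lens below 0.015 m/s and value of joint duster_cap below 0.0015 m); the arm keeps its last pose, push and grip.
It fails at once if the lens touches the module (contact force between lens and module above 0.5 N).
It fails at once if the mirror posts are touched (contact force between posts and anything else above 1 N).
It fails at once if a bystander is moved more than 30 mm (distance of any of barrel, prism, driver, wrench, postbase, jar from where it was at the start of the episode above 0.03 m).
It also fails if it takes over 61 s, if anything falls off the work surface, if the arm or the gripper's body presses on something with over 40 N, if the wrist force passes 120 N, or if a joint passes its speed limit or range.

### The arm

A 6-joint arm with a two-finger parallel gripper is mounted at the origin on the work surface. World frame = base frame: x ahead of the robot, y to its left, z up, the work surface at z = 0. Lengths are in m, angles in rad, forces in N, time in s.
With the tool pointing down it reaches from about 0.35 to 0.775 m from the base axis. Payload 5.5 kg.
Tool frame: the origin (TCP) lies at the very end of the fingers, on their centre line; the grasp point (between the pads) lies 19 mm behind it (env.grasp_offset is the distance from the TCP to the grasp point, in m); z points along the fingers, x is the direction in which the jaws open and shut, and the axes are right-handed (so a half turn about z gives the same grasp; the last joint's range is limited). The gripper opens to 85 mm and grips with 20 to 120 N. Pads are 22 mm wide; open, the fingers measure 114 mm over their backs; the gripper's body (76 mm by 85 mm) begins 54 mm behind the grasp point. The pads swing forward as they close: fully open they stand 13 mm farther back than shut.
Start: joints at [-1.322, 0.313, 0.046, 1.304, 0, 1.431], TCP at [0.218, -0.532, 0.231] pointing down, gripper open.
Joint ranges: [-2.76, 2.76], [-0.86, 1.69], [-1.03, 1.26], [-2.2, 2.34], [-1.47, 1.5], [-3.14, 3.14]. Speed limits (rad/s): [2.57, 2.57, 3.14, 3.14, 3.14, 3.14].

### API

Orientations are given as a unit quaternion [w, x, y, z].
In Python, from workcell import status, viewer, env gives the robot as it stands.
- The arm moves only by the tool carry_out, never from a script. Its argument "plan" is a list of rows, each an object of numbers: "x", "y", "z": the shift along the tool's x, y, z in m; "ax", "ay", "az": the turn, a rotation vector about the tool's x, y, z in rad; "hand": the opening, from 0 (shut) to 1 (fully open). In form: [{"x": .., "y": .., "z": .., "ax": .., "ay": .., "az": .., "hand": ..}, ...]. A call has 1 to 12 rows; each row is the pose to reach, as a shift and turn from the pose measured when the call began, along the tool's axes at that moment; what a row does not reach only later rows make up. A row lasts 1/12 s, in which the tool goes at most 41.7 mm and 7.16 degrees, less where a joint would pass 70% of its speed; a pose out of reach is approached as far as the arm can. A call with a gripper value outside its range is refused whole. The fingers move at their own pace and stop on an object; "squeeze" is the grip in N (left out, the last holds). Time passes only in rows, so rows that repeat a pose let the fingers close. It gives the time, the measured TCP pose, the force and the opening at its end, in the units of the state.
- status.get_state(): the state, without advancing time (a new reading comes with each control period).
- viewer.read_camera(name): name is "side" or "top" or "wrist"; returns the picture (480x640x3 uint8, red, green, blue); there is no depth.
- viewer.camera_model(name): a dict with "vfov" (degrees; the focal length in pixels is half the picture's height over the tangent of half this angle, whatever the lens; pixels are square), "cx", "cy" (the principal point, pixels), "T" (4x4, takes a point from camera to world coordinates). Camera axes: x right, y down, z forward; pixel columns grow to the right and rows downward; lengths in m; the calibration is good to about 2 mm. A picture is of the moment at which its call begins: read the wrist's pose just before it. camera_model takes no time and is no camera call; for the wrist camera it gives the pose at the moment of the call.
- env.hand_in(): hands the job in, once; it reports no verdict.
The state is a dict: "clock": time; "joint_pos": joint angles; "qvel": joint speeds; "tau": joint torques, N m; "tcp_pos": TCP position; "orientation": TCP orientation; "wrist_force": force on the tool from outside, world axes, zero at the start; "ft_torque": the same for the moment, N m; "finger_gap": finger opening in m.
Only numpy, scipy, OpenCV 4.12 (cv2) and the standard library are available. Lean on these libraries where they do the work, as an engineer would, in place of code of your own. Each camera call takes 0.05 s, during which the arm holds its last target.

## Working session

There is one attempt and no reset: what is moved stays moved. The work goes in short steps, Python scripts to look and compute and a tool call to move; the robot and the scene stay as the last step left them, time stands still between calls to the robot, and variables do not carry over. Pictures are saved under pics/ and viewed, and the job is handed in when it is done.

Besides the shell and the picture viewer there is one more tool, called after "Emit:" as name([rows], argument=value, ...), one row to a line, values as JSON. carry_out: Moves the arm, as the interface text tells. Its arguments: {"type":"object","properties":{"plan":{"type":"array"},"squeeze":{"type":"number"}},"required":["plan"]}

```bash
ls; mkdir -p pics; cat > h.py <<'E'
import numpy as np, cv2
from workcell import status, viewer, env
def snap(n,f):
    M=viewer.camera_model(n); im=viewer.read_camera(n)
    cv2.imwrite('pics/'+f,im[:,:,::-1]); return im,M
def ray(M,u,v):
    f=240/np.tan(np.radians(M['vfov'])/2); T=np.array(M['T'])
    d=T[:3,:3]@np.array([(u-M['cx'])/f,(v-M['cy'])/f,1]); return T[:3,3],d
def onz(M,u,v,z):
    o,d=ray(M,u,v); return o+d*(z-o[2])/d[2]
def proj(M,p):
    f=240/np.tan(np.radians(M['vfov'])/2); T=np.array(M['T'])
    c=T[:3,:3].T@(np.array(p)-T[:3,3]); return np.array([M['cx']+f*c[0]/c[2],M['cy']+f*c[1]/c[2]])
E
python3 - <<'E'
from h import *
np.set_printoptions(precision=4,suppress=True)
for n in ['top','side','wrist']:
    im,M=snap(n,n+'0.png'); print(n,M['vfov'],M['cx'],M['cy']);print(np.array(M['T']))
print(status.get_state())
E
```

```text
pics
top 56.47355827563603 322.771642280379 238.0735828961755
[[ 0.0161 -0.9939  0.1088  0.4614]
 [-0.9996 -0.0185 -0.0214  0.0132]
 [ 0.0233 -0.1084 -0.9938  1.1612]
 [ 0.      0.      0.      1.    ]]
side 54.91143404874378 327.6431911643703 244.848148814143
[[-0.9196 -0.2443  0.3077  0.2649]
 [-0.3928  0.5531 -0.7347  0.7034]
 [ 0.0093 -0.7965 -0.6045  0.6874]
 [ 0.      0.      0.      1.    ]]
wrist 64.92299332230075 318.4536114640079 236.34039580932804
[[ 0.379  -0.8824 -0.2789  0.2898]
 [-0.9254 -0.3619 -0.1128 -0.5032]
 [-0.0014  0.3008 -0.9537  0.3736]
 [ 0.      0.      0.      1.    ]]
{'clock': 0.15, 'joint_pos': array([-1.3216,  0.3138,  0.0453,  1.3036,  0.    ,  1.4312]), 'qvel': array([ 0.0025, -0.0027,  0.0036, -0.0013, -0.0012, -0.0012]), 'tau': array([  0.002 , -48.1066,  29.8815,   0.014 ,  -0.0001,  -0.    ]), 'tcp_pos': array([ 0.2179, -0.5317,  0.2306]), 'orientation': array([-0.0005,  0.8304, -0.5572, -0.0005]), 'wrist_force': array([-0.73  , -0.3677, -0.2124]), 'ft_torque': array([0.006 , 0.0005, 0.0105]), 'finger_gap': 0.08570446011396494}
```

View pics/top0.png

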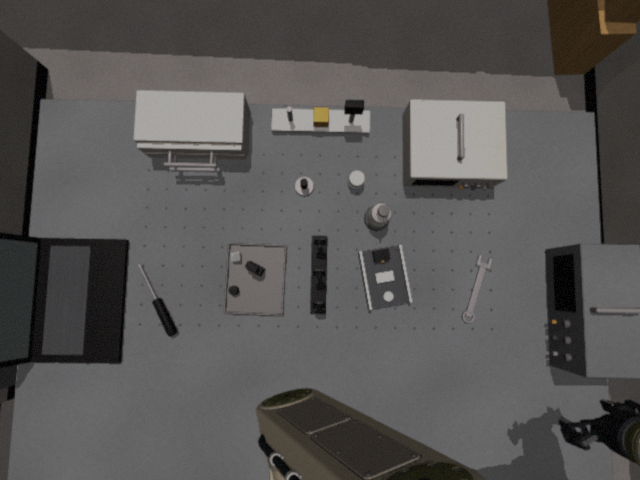

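View pics/side0.png

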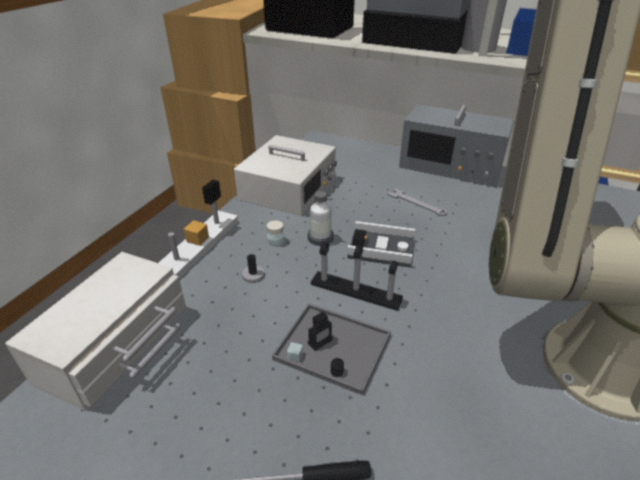

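View pics/wrist0.png

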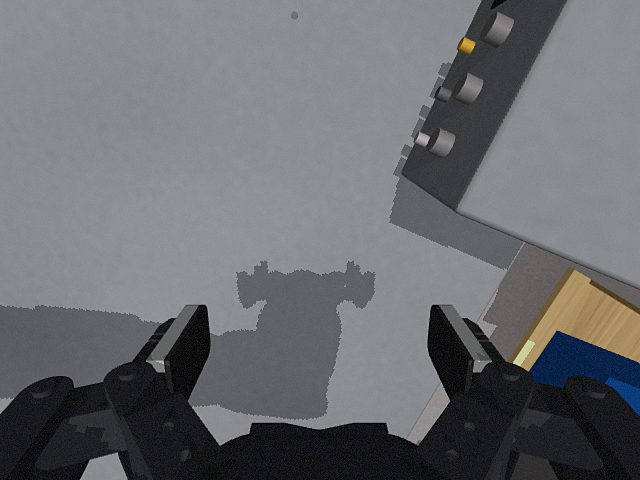

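Top view: tray at about (257,280), lens at (256,269), posts at (319,275), module at (386,277), duster at (378,216). I'll enlarge and measure.

```bash
python3 - <<'E'
from h import *
im=cv2.imread('pics/top0.png')
cv2.imwrite('pics/topz1.png',cv2.resize(im[190:330,215:295],None,fx=4.2,fy=4.2,interpolation=cv2.INTER_CUBIC))
cv2.imwrite('pics/topz2.png',cv2.resize(im[190:320,340:430],None,fx=4.5,fy=4.5,interpolation=cv2.INTER_CUBIC))
im=cv2.imread('pics/side0.png')
cv2.imwrite('pics/sidez.png',cv2.resize(im[180:400,260:430],None,fx=2.7,fy=2.7,interpolation=cv2.INTER_CUBIC))
a=cv2.imread('pics/topz1.png');b=cv2.imread('pics/topz2.png');h=590
b=cv2.resize(b,None,fx=588/585,fy=588/585)[:588]
a=a[:588]; n=min(len(a),len(b))
cv2.imwrite('pics/tz.png',np.hstack([a[:n],b[:n]]))
E
```

```text
(no output)
```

View pics/tz.png

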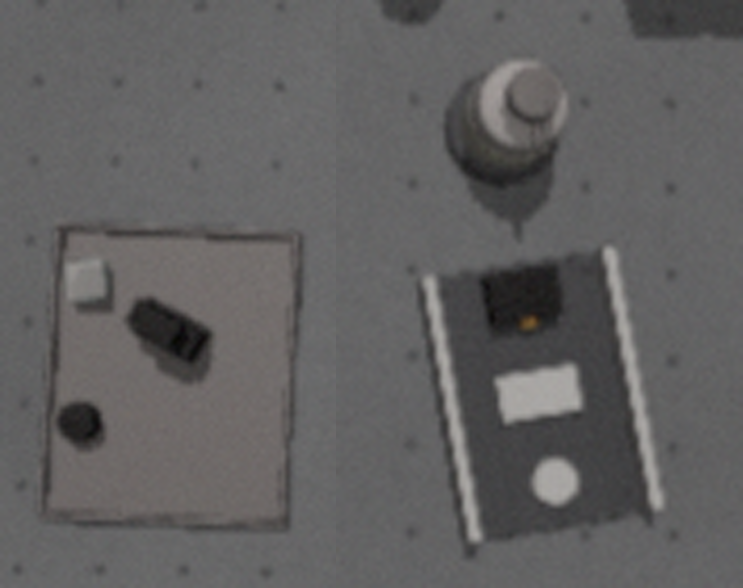

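View pics/sidez.png

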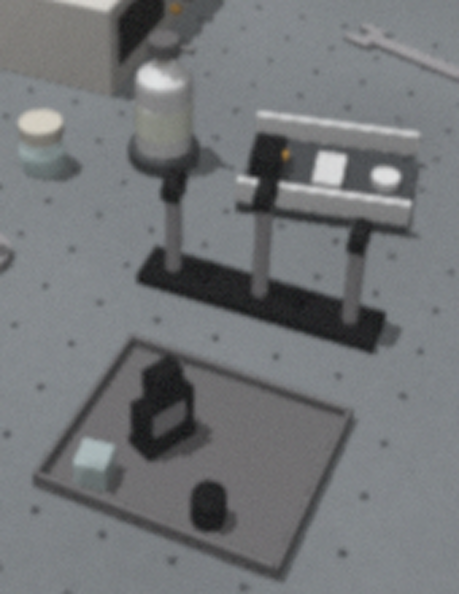

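```bash
python3 - <<'E'
from h import *
np.set_printoptions(precision=4,suppress=True)
im=cv2.imread('pics/top0.png')[:,:,::-1]; M=viewer.camera_model('top')
print('cap',onz(M,383.6,210.6,.129))
S=viewer.camera_model('side')
# cap in side : zoom(163,42)/2.7
u,v=163/2.7+260,42/2.7+180; print('cap side',onz(S,u,v,.129))
g=im.min(2)
m=(g[240:320,350:420]>140).astype(np.uint8)
cs,_=cv2.findContours(m,0,2)
for c in cs:
    if cv2.contourArea(c)<20: continue
    c=c+np.array([350,240]); mm=cv2.moments(c);z=.022 
    r=cv2.minAreaRect(c); 
    if max(r[1])>40: z=.035
    p=onz(M,mm['m10']/mm['m00'],mm['m01']/mm['m00'],z)
    w=np.array([onz(M,*q[0],z)[:2] for q in c],np.float32)
    print(r,p,cv2.minAreaRect(w))
w=[onz(M,x/4.2+215,y/4.2+190,.014) for x,y in [(60,228),(300,236),(287,527),(44,517)]];print('tray',np.array(w),np.mean(w,0))
# lens dark
m=(im.max(2)[255:285,240:275]<60).astype(np.uint8);print(m)
print('pb',onz(M,304,185,.05),'posts',onz(M,319,275,.06))
E
```

```text
cap [ 0.6419 -0.1508  0.129 ]
cap side [ 0.639  -0.1427  0.129 ]
((388.0, 296.0), (8.0, 8.0), 90.0) [ 0.4418 -0.1795  0.022 ] ((0.441348671913147, -0.1793200820684433), (0.02013947255909443, 0.020493170246481895), 0.8831639289855957)
((384.4053955078125, 276.4324035644531), (8.877545356750488, 16.76869773864746), 80.53767395019531) [ 0.4908 -0.1704  0.022 ] ((0.4907148480415344, -0.1701846867799759), (0.02251550927758217, 0.043122075498104095), 10.30463981628418)
((365.1273498535156, 280.0668640136719), (57.0625, 2.0442557334899902), 79.82449340820312) [ 0.4801 -0.1198  0.035 ] ((0.48088565468788147, -0.11926305294036865), (0.14268748462200165, 0.0051706815138459206), 10.579268455505371)
((405.270263671875, 273.0437927246094), (57.069190979003906, 2.0114552974700928), 79.2156982421875) [ 0.503  -0.2205  0.035 ] ((0.5002213716506958, -0.22076290845870972), (0.14323443174362183, 0.005115077830851078), 10.654230117797852)
tray [[0.5665 0.2282 0.014 ]
 [0.5642 0.0816 0.014 ]
 [0.3882 0.0851 0.014 ]
 [0.392  0.231  0.014 ]] [0.4777 0.1565 0.014 ]
[[0 0 0 ... 0 0 0]
 [0 0 0 ... 0 0 0]
 [0 0 0 ... 0 0 0]
 ...
 [0 0 0 ... 0 0 0]
 [0 0 0 ... 0 0 0]
 [0 0 0 ... 0 0 0]]
pb [0.7173 0.0389 0.05  ] posts [ 0.4905 -0.0028  0.06  ]
```

```bash
cat >> h.py <<'E'
from scipy.spatial.transform import Rotation as R
def rel(p,yaw):
    s=status.get_state(); q=s['orientation']; A=R.from_quat([q[1],q[2],q[3],q[0]])
    d=A.inv().apply(np.array(p)-s['tcp_pos'])
    G=R.from_euler('z',yaw)*R.from_euler('x',np.pi)
    rv=(A.inv()*G).as_rotvec()
    print('t',round(s['clock'],2),'tcp',s['tcp_pos'].round(4),'shift',d.round(4),'rot',rv.round(4),'gap',round(s['finger_gap'],4),'F',s['wrist_force'].round(2))
E
python3 - <<'E'
from h import *
rel([.60,-.155,.231],np.radians(10.4)); rel([.6,-.155,.231],0)
E
```

```text
t 0.15 tcp [ 0.2179 -0.5317  0.2306] shift [-0.2037 -0.4964  0.    ] rot [-1.1000e-03  1.0000e-03 -1.3635e+00] gap 0.0857 F [-0.73 -0.37 -0.21]
t 0.15 tcp [ 0.2179 -0.5317  0.2306] shift [-0.2037 -0.4964  0.    ] rot [-1.000e-03  1.100e-03 -1.182e+00] gap 0.0857 F [-0.73 -0.37 -0.21]
```

Emit:
carry_out([
  {"x":-0.017,"y":-0.0375,"z":0,"az":-0.114,"hand":0},
  {"x":-0.034,"y":-0.075,"z":0,"az":-0.228,"hand":0},
  {"x":-0.051,"y":-0.1125,"z":0,"az":-0.342,"hand":0},
  {"x":-0.067,"y":-0.15,"z":0,"az":-0.456,"hand":0},
  {"x":-0.083,"y":-0.1875,"z":0,"az":-0.57,"hand":0},
  {"x":-0.1,"y":-0.225,"z":0,"az":-0.684,"hand":0},
  {"x":-0.117,"y":-0.2625,"z":0,"az":-0.798,"hand":0},
  {"x":-0.134,"y":-0.3,"z":0,"az":-0.912,"hand":0},
  {"x":-0.151,"y":-0.3375,"z":0,"az":-1.026,"hand":0},
  {"x":-0.167,"y":-0.375,"z":0,"az":-1.14,"hand":0},
  {"x":-0.184,"y":-0.4125,"z":0,"az":-1.254,"hand":0},
  {"x":-0.2,"y":-0.45,"z":0,"az":-1.3635,"hand":0},
], squeeze=40)

```text
schema error: expected keys x, y, z, ax, ay, az, hand
```

```bash
python3 - <<'E'
from h import *
import pickle
im,M=snap('wrist','w1.png'); pickle.dump(M,open('w1.pkl','wb'))
rel([.6405,-.146,.15],np.radians(10.4))
print(status.get_state()['joint_pos'], [proj(M,[.6405,y,.129]) for y in (-.142,-.151)])
E
```

```text
t 0.2 tcp [ 0.2179 -0.5318  0.2308] shift [-0.1968 -0.5373  0.081 ] rot [-9.0000e-04  8.0000e-04 -1.3636e+00] gap 0.0854 F [ 0.11 -0.86  0.17]
[-1.32163632e+00  3.13718055e-01  4.54212752e-02  1.30359932e+00
 -3.43257093e-06  1.43122445e+00] [array([ -482.15759594, -1808.95247644]), array([ -440.84995168, -1774.40168261])]
```

View pics/w1.png

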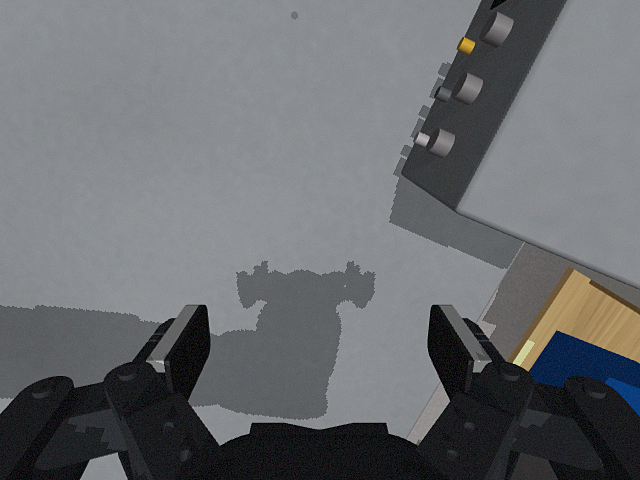

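The call was refused because every key is required, so the arm hasn't moved. I'll resend it with all keys.

Emit:
carry_out([
  {"x":-0.017,"y":-0.0375,"z":0,"ax":0,"ay":0,"az":-0.114,"hand":0},
  {"x":-0.034,"y":-0.075,"z":0,"ax":0,"ay":0,"az":-0.228,"hand":0},
  {"x":-0.051,"y":-0.1125,"z":0,"ax":0,"ay":0,"az":-0.342,"hand":0},
  {"x":-0.067,"y":-0.15,"z":0,"ax":0,"ay":0,"az":-0.456,"hand":0},
  {"x":-0.083,"y":-0.1875,"z":0,"ax":0,"ay":0,"az":-0.57,"hand":0},
  {"x":-0.1,"y":-0.225,"z":0,"ax":0,"ay":0,"az":-0.684,"hand":0},
  {"x":-0.117,"y":-0.2625,"z":0,"ax":0,"ay":0,"az":-0.798,"hand":0},
  {"x":-0.134,"y":-0.3,"z":0,"ax":0,"ay":0,"az":-0.912,"hand":0},
  {"x":-0.151,"y":-0.3375,"z":0,"ax":0,"ay":0,"az":-1.026,"hand":0},
  {"x":-0.167,"y":-0.375,"z":0,"ax":0,"ay":0,"az":-1.14,"hand":0},
  {"x":-0.184,"y":-0.4125,"z":0,"ax":0,"ay":0,"az":-1.254,"hand":0},
  {"x":-0.2,"y":-0.45,"z":0,"ax":0,"ay":0,"az":-1.3635,"hand":0},
], squeeze=40)

```text
clock: 1.2
tcp_pos: [0.5595, -0.1742, 0.231]
orientation: [-0.001, 0.996, 0.094, -0.0]
wrist_force: [0.1, -0.4, 0.0]
finger_gap: 0.0001
```

```bash
python3 - <<'E'
from h import *
import pickle
im,M=snap('wrist','w2.png'); pickle.dump(M,open('w2.pkl','wb'))
rel([.6405,-.146,.15],np.radians(10.4))
print(status.get_state()['joint_pos'], [proj(M,[.6405,y,.129]) for y in (-.142,-.151)])
E
```

```text
t 1.25 tcp [ 0.564  -0.1691  0.2306] shift [ 0.0793 -0.0073  0.081 ] rot [-0.0038 -0.004   0.0166] gap 0.0 F [ 3.58  1.62 -0.41]
[-0.43036546  0.33917278  0.08087861  1.31144698  0.00536974  0.94229706] [array([445.93084151, 211.27375167]), array([442.11563375, 224.04464687])]
```

View pics/w2.png

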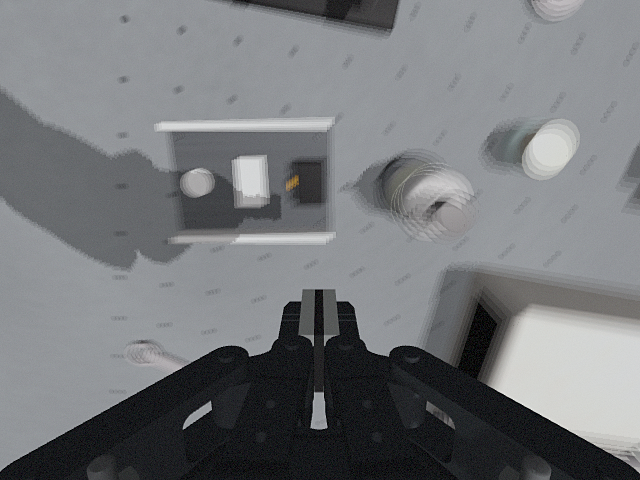

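Module left (seat at ~(251,181)) and cap at ~(453,216), but blurred by motion. I'll retake it at rest.

```bash
python3 - <<'E'
from h import *
import pickle
im,M=snap('wrist','w3.png'); pickle.dump(M,open('w3.pkl','wb'))
rel([.6405,-.146,.15],np.radians(10.4))
print([proj(M,[.6405,y,.129]) for y in (-.142,-.151)])
cv2.imwrite('pics/w3z.png',cv2.resize(im[100:260,140:500][:,:,::-1],None,fx=2.2,fy=2.2,interpolation=cv2.INTER_CUBIC))
E
```

```text
t 1.3 tcp [ 0.5617 -0.1717  0.2305] shift [ 0.0822 -0.0101  0.0806] rot [-0.0022 -0.0012  0.0093] gap -0.0003 F [-0.08 -1.12 -0.06]
[array([436.73524435, 219.00312271]), array([432.91303092, 231.60187121])]
```

View pics/w3z.png

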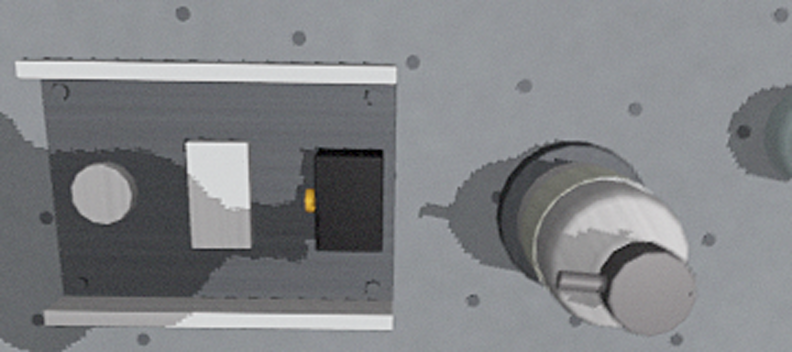

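```bash
python3 - <<'E'
from h import *
import pickle
np.set_printoptions(precision=4,suppress=True)
M=pickle.load(open('w3.pkl','rb'))
f=lambda x,y,z:onz(M,x/2.2+140,y/2.2+100,z)
c=f(651,293,.129);print('cap',c)
w=np.array([f(*q,.022) for q in [(186,142),(249,142),(251,249),(192,248)]])
print(w,w.mean(0)); print('yaw',np.degrees(np.arctan2(*(w[1]-w[0])[[1,0]])),np.degrees(np.arctan2(*(w[2]-w[3])[[1,0]])),np.degrees(np.arctan2(*(w[0]-w[3])[[1,0]]))-90)
a=f(16,62,.035);b=f(397,67,.035);print('wall',np.degrees(np.arctan2(*(b-a)[[1,0]])))
s=w.mean(0)
print('axis seat->cap',np.degrees(np.arctan2(*(c-s)[[1,0]])))
rel([c[0],c[1],.16],np.radians(10.4))
rel([c[0],c[1],.118],np.radians(10.4))
E
```

```text
cap [ 0.6428 -0.1517  0.129 ]
[[ 0.4735 -0.1511  0.022 ]
 [ 0.4993 -0.1459  0.022 ]
 [ 0.5069 -0.1914  0.022 ]
 [ 0.4817 -0.196   0.022 ]] [ 0.4904 -0.1711  0.022 ]
yaw 11.326261475757661 10.297423721240635 10.387960686669004
wall 10.621330085952327
axis seat->cap 7.258020394515483
t 1.3 tcp [ 0.5617 -0.1717  0.2305] shift [ 0.0834 -0.0041  0.0706] rot [-0.0022 -0.0012  0.0093] gap -0.0003 F [-0.08 -1.12 -0.06]
t 1.3 tcp [ 0.5617 -0.1717  0.2305] shift [ 0.0833 -0.004   0.1126] rot [-0.0022 -0.0012  0.0093] gap -0.0003 F [-0.08 -1.12 -0.06]
```

Emit:
carry_out([
  {"x":0.04,"y":-0.002,"z":0.03,"ax":0,"ay":0,"az":0.004,"hand":0},
  {"x":0.07,"y":-0.004,"z":0.06,"ax":0,"ay":0,"az":0.009,"hand":0},
  {"x":0.083,"y":-0.004,"z":0.08,"ax":0,"ay":0,"az":0.009,"hand":0},
  {"x":0.083,"y":-0.004,"z":0.095,"ax":0,"ay":0,"az":0.009,"hand":0},
  {"x":0.083,"y":-0.004,"z":0.1,"ax":0,"ay":0,"az":0.009,"hand":0},
  {"x":0.083,"y":-0.004,"z":0.104,"ax":0,"ay":0,"az":0.009,"hand":0},
  {"x":0.083,"y":-0.004,"z":0.107,"ax":0,"ay":0,"az":0.009,"hand":0},
  {"x":0.083,"y":-0.004,"z":0.109,"ax":0,"ay":0,"az":0.009,"hand":0},
  {"x":0.083,"y":-0.004,"z":0.109,"ax":0,"ay":0,"az":0.009,"hand":0},
])

```text
clock: 2.05
tcp_pos: [0.642, -0.1522, 0.1232]
orientation: [-0.001, 0.996, 0.09, 0.001]
wrist_force: [-3.2, 3.2, 5.9]
finger_gap: 0.0001
```

```bash
python3 - <<'E'
from h import *
rel([.6428,-.1515,.121],np.radians(10.4))
E
```

```text
t 2.05 tcp [ 0.642  -0.1522  0.1232] shift [ 0.0009 -0.0005  0.0022] rot [-0.0016 -0.0021 -0.0006] gap 0.0001 F [-3.19  3.21  5.87]
```

Emit:
carry_out([
  {"x":0,"y":0,"z":0.001,"ax":0,"ay":0,"az":0,"hand":0},
  {"x":0,"y":0,"z":0.002,"ax":0,"ay":0,"az":0,"hand":0},
  {"x":0,"y":0,"z":0.003,"ax":0,"ay":0,"az":0,"hand":0},
  {"x":0,"y":0,"z":0.003,"ax":0,"ay":0,"az":0,"hand":0},
  {"x":0,"y":0,"z":0.003,"ax":0,"ay":0,"az":0,"hand":0},
])

```text
clock: 2.47
tcp_pos: [0.6422, -0.1525, 0.1218]
orientation: [-0.0, 0.996, 0.09, 0.002]
wrist_force: [-2.7, 1.3, 6.0]
finger_gap: 0.0001
```

```bash
python3 - <<'E'
from h import *
rel([.6428,-.1515,.121],np.radians(10.4))
im,M=snap('side','s1.png')
cv2.imwrite('pics/s1z.png',cv2.resize(im[160:280,260:380][:,:,::-1],None,fx=4.5,fy=4.5))
print(status.get_state()['wrist_force'])
E
```

```text
t 2.47 tcp [ 0.6422 -0.1525  0.1218] shift [ 0.0008 -0.0009  0.0008] rot [-0.0006 -0.0037 -0.001 ] gap 0.0001 F [-2.66  1.34  6.03]
[-1.2433361   2.58513913  6.05467039]
```

View pics/s1z.png

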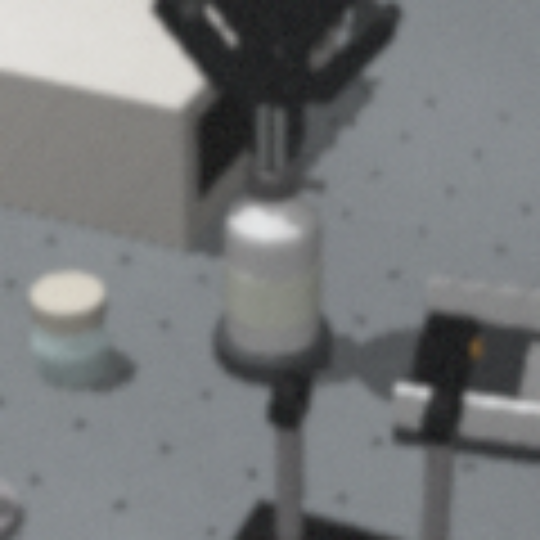

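The shut fingers are on the cap, which looks low. I'll push to the stop to be sure.

Emit:
carry_out([
  {"x":0,"y":0,"z":0.003,"ax":0,"ay":0,"az":0,"hand":0},
  {"x":0,"y":0,"z":0.005,"ax":0,"ay":0,"az":0,"hand":0},
  {"x":0,"y":0,"z":0.005,"ax":0,"ay":0,"az":0,"hand":0},
  {"x":0,"y":0,"z":0.005,"ax":0,"ay":0,"az":0,"hand":0},
])

```text
clock: 2.85
tcp_pos: [0.6423, -0.1526, 0.1209]
orientation: [0.0, 0.996, 0.09, 0.003]
wrist_force: [-7.9, 5.5, 17.0]
finger_gap: -0.0001
```

```bash
python3 - <<'E'
from h import *
M=viewer.camera_model('top'); S=viewer.camera_model('side')
L=onz(M,168/4.2+215,333/4.2+190,.055); print(L, onz(S,165/2.7+260,372/2.7+180,.07))
rel([.6428,-.1515,.25],np.radians(10.4))
rel([L[0]+.02,L[1]+.04,.25],np.radians(-27))
E
```

```text
[0.50205765 0.15504103 0.055     ] [0.50331459 0.16094467 0.07      ]
t 2.85 tcp [ 0.6423 -0.1526  0.1209] shift [ 0.0015 -0.0009 -0.1291] rot [ 0.001  -0.0067 -0.0012] gap -0.0001 F [-7.93  5.46 17.  ]
t 2.85 tcp [ 0.6423 -0.1526  0.1209] shift [-0.0551 -0.3635 -0.1298] rot [-0.0012 -0.0068  0.6516] gap -0.0001 F [-7.93  5.46 17.  ]
```

Emit:
carry_out([
  {"x":0,"y":0,"z":-0.02,"ax":0,"ay":0,"az":0,"hand":0},
  {"x":0,"y":0,"z":-0.05,"ax":0,"ay":0,"az":0,"hand":0},
  {"x":0,"y":0,"z":-0.09,"ax":0,"ay":0,"az":0,"hand":0},
  {"x":0,"y":-0.015,"z":-0.125,"ax":0,"ay":0,"az":0,"hand":0},
  {"x":-0.005,"y":-0.05,"z":-0.13,"ax":0,"ay":0,"az":0.08,"hand":0},
  {"x":-0.01,"y":-0.09,"z":-0.13,"ax":0,"ay":0,"az":0.16,"hand":0.3},
  {"x":-0.018,"y":-0.13,"z":-0.13,"ax":0,"ay":0,"az":0.24,"hand":0.6},
  {"x":-0.025,"y":-0.17,"z":-0.13,"ax":0,"ay":0,"az":0.32,"hand":1},
  {"x":-0.032,"y":-0.21,"z":-0.13,"ax":0,"ay":0,"az":0.4,"hand":1},
  {"x":-0.038,"y":-0.25,"z":-0.13,"ax":0,"ay":0,"az":0.48,"hand":1},
  {"x":-0.044,"y":-0.29,"z":-0.13,"ax":0,"ay":0,"az":0.56,"hand":1},
  {"x":-0.05,"y":-0.33,"z":-0.13,"ax":0,"ay":0,"az":0.64,"hand":1},
])

```text
clock: 3.85
tcp_pos: [0.5328, 0.164, 0.251]
orientation: [-0.001, 0.973, -0.23, 0.005]
wrist_force: [0.8, 0.9, 0.1]
finger_gap: 0.0835
```

Emit:
carry_out([
  {"x":0,"y":-0.025,"z":0,"ax":0,"ay":0,"az":0,"hand":1},
  {"x":0,"y":-0.025,"z":0,"ax":0,"ay":0,"az":0,"hand":1},
  {"x":0,"y":-0.025,"z":0,"ax":0,"ay":0,"az":0,"hand":1},
])

```text
clock: 4.1
tcp_pos: [0.5445, 0.1872, 0.2515]
orientation: [-0.001, 0.973, -0.229, 0.006]
wrist_force: [-0.5, -0.6, -0.1]
finger_gap: 0.0856
```

```bash
python3 - <<'E'
from h import *
import pickle
im,M=snap('wrist','w4.png'); pickle.dump(M,open('w4.pkl','wb'))
rel([.503,.157,.25],np.radians(-27))
im,_=snap('top','t4.png')
cv2.imwrite('pics/t4z.png',cv2.resize(im[190:270,340:420][:,:,::-1],None,fx=4,fy=4))
E
```

```text
t 4.15 tcp [0.5444 0.1861 0.2513] shift [-0.024   0.0446  0.0009] rot [-0.0038 -0.01    0.0073] gap 0.0856 F [-0.15 -0.08 -0.46]
```

View pics/w4.png

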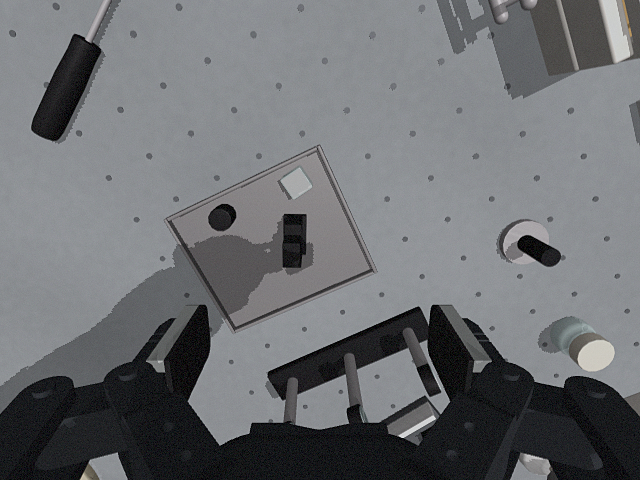

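View pics/t4z.png

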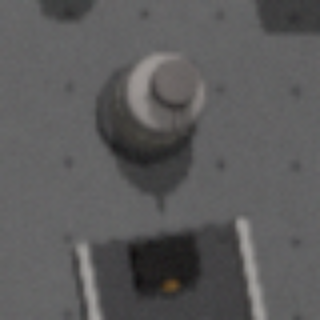

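Cap is back up. In the wrist view the lens is at (294,240), roughly vertical. I'll zoom with contrast.

```bash
python3 - <<'E'
import cv2,numpy as np
im=cv2.imread('pics/w4.png')[195:285,260:340].astype(float)
im=np.clip(im*2.2,0,255)
cv2.imwrite('pics/w4z.png',cv2.resize(im.astype(np.uint8),None,fx=6.5,fy=6.5,interpolation=cv2.INTER_CUBIC))
E
```

```text
(no output)
```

View pics/w4z.png

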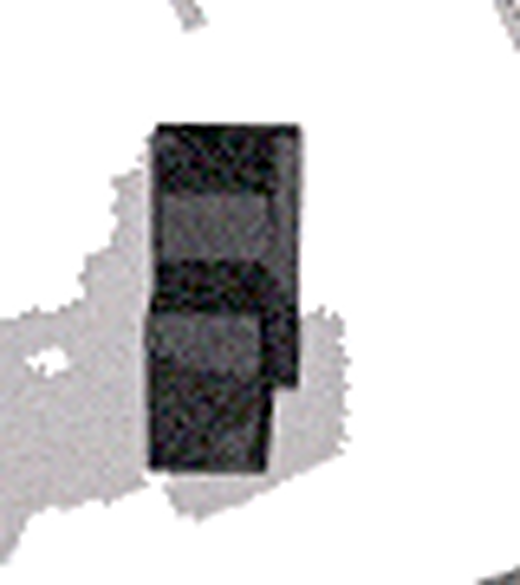

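```bash
python3 - <<'E'
from h import *
import pickle
np.set_printoptions(precision=4,suppress=True)
M=pickle.load(open('w4.pkl','rb'))
f=lambda x,y,z:onz(M,x/6.5+260-.4,y/6.5+195-.4,z)
for z in (.073,):
    w=np.array([f(*q,z) for q in [(148,312),(262,312),(268,470),(150,470)]])
    print(w,w.mean(0),[np.linalg.norm(w[i]-w[i-1]) for i in range(4)])
    print('x-ang',[np.degrees(np.arctan2(*(w[b]-w[a])[[1,0]])) for a,b in ((0,1),(3,2))],'y',[np.degrees(np.arctan2(*(w[b]-w[a])[[1,0]]))+90 for a,b in ((0,3),(1,2))])
# foot: far edge top and right edge
w=np.array([f(*q,.011) for q in [(152,127),(300,127),(297,385)]]);print(w,[np.linalg.norm(w[i]-w[i-1]) for i in (1,2)])
print('foot',np.degrees(np.arctan2(*(w[1]-w[0])[[1,0]])),np.degrees(np.arctan2(*(w[2]-w[1])[[1,0]]))+90,'centre',(w[0]+w[2])/2)
rel([.5,.157,.25],np.radians(-27))
E
```

```text
[[0.5048 0.1737 0.073 ]
 [0.5188 0.1666 0.073 ]
 [0.5088 0.1454 0.073 ]
 [0.494  0.1529 0.073 ]] [0.5066 0.1597 0.073 ] [np.float64(0.023437178560191563), np.float64(0.015730413560049734), np.float64(0.023455645020970084), np.float64(0.016617437660012325)]
x-ang [np.float64(-26.69341297255182), np.float64(-26.73845587184364)] y [np.float64(-27.428374942860728), np.float64(-25.260880158616402)]
[[0.506  0.1853 0.011 ]
 [0.5273 0.1746 0.011 ]
 [0.5068 0.1355 0.011 ]] [np.float64(0.023798855966739984), np.float64(0.044136052073965475)]
foot -26.64292723406978 -27.710170857477564 centre [0.5064 0.1604 0.011 ]
t 4.2 tcp [0.5444 0.1855 0.2512] shift [-0.0269  0.0453  0.0008] rot [-0.0036 -0.0095  0.006 ] gap 0.0851 F [-0.16 -0.43 -0.34]
```

```bash
python3 - <<'E'
from h import *
rel([.5065,.160,.11],np.radians(-26.8));rel([.5065,.160,.038],np.radians(-26.8))
E
```

```text
t 4.2 tcp [0.5444 0.1855 0.2512] shift [-0.0237  0.0402  0.1409] rot [-0.0035 -0.0095  0.0025] gap 0.0851 F [-0.16 -0.43 -0.34]
t 4.2 tcp [0.5444 0.1855 0.2512] shift [-0.0244  0.0405  0.2129] rot [-0.0035 -0.0095  0.0025] gap 0.0851 F [-0.16 -0.43 -0.34]
```

Emit:
carry_out([
  {"x":-0.01,"y":0.018,"z":0.03,"ax":0,"ay":0,"az":0,"hand":0.6},
  {"x":-0.02,"y":0.035,"z":0.06,"ax":-0.003,"ay":-0.009,"az":0.002,"hand":0.6},
  {"x":-0.0235,"y":0.04,"z":0.09,"ax":-0.0035,"ay":-0.0095,"az":0.0025,"hand":0.6},
  {"x":-0.0235,"y":0.04,"z":0.115,"ax":-0.0035,"ay":-0.0095,"az":0.0025,"hand":0.6},
  {"x":-0.0235,"y":0.04,"z":0.13,"ax":-0.0035,"ay":-0.0095,"az":0.0025,"hand":0.6},
  {"x":-0.0235,"y":0.04,"z":0.14,"ax":-0.0035,"ay":-0.0095,"az":0.0025,"hand":0.6},
  {"x":-0.0235,"y":0.04,"z":0.14,"ax":-0.0035,"ay":-0.0095,"az":0.0025,"hand":0.6},
  {"x":-0.0235,"y":0.04,"z":0.14,"ax":-0.0035,"ay":-0.0095,"az":0.0025,"hand":0.6},
])

```text
clock: 4.87
tcp_pos: [0.5072, 0.1592, 0.1111]
orientation: [0.0, 0.973, -0.232, -0.0]
wrist_force: [0.1, -0.1, 0.8]
finger_gap: 0.0512
```

```bash
python3 - <<'E'
from h import *
import pickle
im,M=snap('wrist','w5.png'); pickle.dump(M,open('w5.pkl','wb'))
cv2.imwrite('pics/w5b.png',np.clip(im[:,:,::-1].astype(float)*1.8,0,255).astype(np.uint8))
rel([.5065,.160,.11],np.radians(-26.8));rel([.5065,.160,.038],np.radians(-26.8))
E
```

```text
t 4.92 tcp [0.5078 0.1595 0.1118] shift [-0.0013  0.0002  0.0018] rot [-0.0007 -0.0012 -0.0011] gap 0.0515 F [-0.18  0.1  -0.19]
t 4.92 tcp [0.5078 0.1595 0.1118] shift [-0.0014  0.0002  0.0738] rot [-0.0007 -0.0012 -0.0011] gap 0.0515 F [-0.18  0.1  -0.19]
```

View pics/w5b.png

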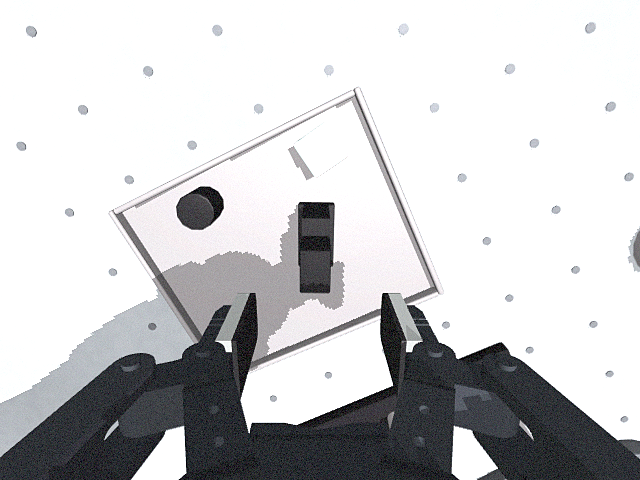

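Tab top at ~(315,270), the jaws straddle it centred at column ~319. That fits the remaining 1.3 mm shift. Descending and closing.

Emit:
carry_out([
  {"x":-0.001,"y":0,"z":0.02,"ax":0,"ay":0,"az":0,"hand":0.6},
  {"x":-0.0014,"y":0,"z":0.04,"ax":0,"ay":0,"az":0,"hand":0.6},
  {"x":-0.0014,"y":0,"z":0.06,"ax":0,"ay":0,"az":0,"hand":0.6},
  {"x":-0.0014,"y":0,"z":0.07,"ax":0,"ay":0,"az":0,"hand":0.6},
  {"x":-0.0014,"y":0,"z":0.073,"ax":0,"ay":0,"az":0,"hand":0.6},
  {"x":-0.0014,"y":0,"z":0.073,"ax":0,"ay":0,"az":0,"hand":0.6},
], squeeze=40)

```text
clock: 5.42
tcp_pos: [0.5069, 0.1602, 0.0391]
orientation: [-0.0, 0.973, -0.232, 0.001]
wrist_force: [-1.0, 0.9, 0.7]
finger_gap: 0.0508
```

Emit:
carry_out([
  {"x":0,"y":0,"z":0,"ax":0,"ay":0,"az":0,"hand":0.35},
  {"x":0,"y":0,"z":0,"ax":0,"ay":0,"az":0,"hand":0.25},
  {"x":0,"y":0,"z":0,"ax":0,"ay":0,"az":0,"hand":0.2},
  {"x":0,"y":0,"z":0,"ax":0,"ay":0,"az":0,"hand":0.1},
  {"x":0,"y":0,"z":0,"ax":0,"ay":0,"az":0,"hand":0},
  {"x":0,"y":0,"z":0,"ax":0,"ay":0,"az":0,"hand":0},
  {"x":0,"y":0,"z":0,"ax":0,"ay":0,"az":0,"hand":0},
  {"x":0,"y":0,"z":0,"ax":0,"ay":0,"az":0,"hand":0},
])

```text
clock: 6.08
tcp_pos: [0.5079, 0.1603, 0.0402]
orientation: [-0.001, 0.973, -0.232, 0.002]
wrist_force: [0.7, -1.0, 6.5]
finger_gap: 0.0156
```

```bash
python3 - <<'E'
from h import *
rel([.5065,.160,.20],np.radians(-26.8)); print(status.get_state()['orientation'])
E
```

```text
t 6.08 tcp [0.5079 0.1603 0.0402] shift [-0.0006  0.0006 -0.1598] rot [-0.002  -0.003  -0.0011] gap 0.0156 F [ 0.74 -0.99  6.54]
[-6.35704538e-04  9.72644200e-01 -2.32292709e-01  1.71850188e-03]
```

Emit:
carry_out([
  {"x":0,"y":0,"z":-0.005,"ax":0,"ay":0,"az":0,"hand":0},
  {"x":0,"y":0,"z":-0.015,"ax":0,"ay":0,"az":0,"hand":0},
  {"x":0,"y":0,"z":-0.03,"ax":0,"ay":0,"az":0,"hand":0},
  {"x":0,"y":0,"z":-0.05,"ax":0,"ay":0,"az":0,"hand":0},
  {"x":0,"y":0,"z":-0.07,"ax":0,"ay":0,"az":0,"hand":0},
  {"x":0,"y":0,"z":-0.09,"ax":0,"ay":0,"az":0,"hand":0},
  {"x":0,"y":0,"z":-0.11,"ax":0,"ay":0,"az":0,"hand":0},
  {"x":0,"y":0,"z":-0.13,"ax":0,"ay":0,"az":0,"hand":0},
  {"x":0,"y":0,"z":-0.15,"ax":0,"ay":0,"az":0,"hand":0},
  {"x":0,"y":0,"z":-0.165,"ax":0,"ay":0,"az":0,"hand":0},
  {"x":0,"y":0,"z":-0.17,"ax":0,"ay":0,"az":0,"hand":0},
  {"x":0,"y":0,"z":-0.17,"ax":0,"ay":0,"az":0,"hand":0},
])

```text
clock: 7.08
tcp_pos: [0.508, 0.1604, 0.212]
orientation: [-0.001, 0.973, -0.232, 0.003]
wrist_force: [-0.1, 0.3, -0.8]
finger_gap: 0.0156
```

```bash
python3 - <<'E'
from h import *
import pickle
im,M=snap('wrist','w6.png'); pickle.dump(M,open('w6.pkl','wb'))
cv2.imwrite('pics/w6b.png',np.clip(im[:,:,::-1].astype(float)*1.8,0,255).astype(np.uint8))
im,M=snap('side','s6.png')
cv2.imwrite('pics/s6z.png',cv2.resize(im[180:400,240:440][:,:,::-1],None,fx=2.7,fy=2.7))
rel([.4905,-.171,.21],np.radians(10.4))
E
```

```text
t 7.18 tcp [0.5068 0.1602 0.2097] shift [ 0.1351  0.3029 -0.0005] rot [-0.0007 -0.0028 -0.6503] gap 0.0151 F [-0.51 -0.5  -1.38]
```

View pics/w6b.png

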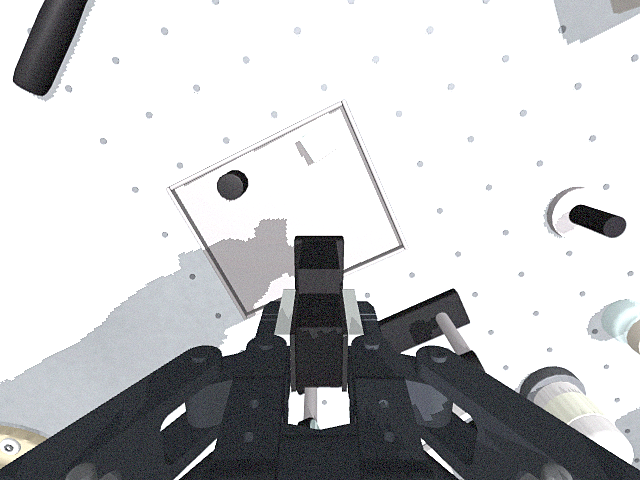

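View pics/s6z.png

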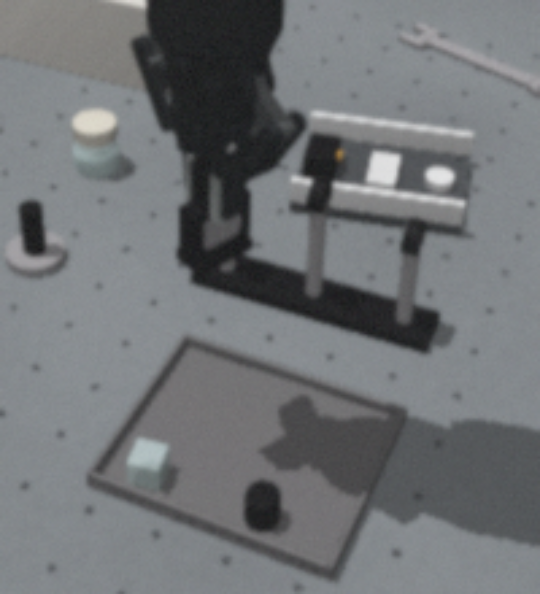

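The lens hangs square in the jaws (~(320,315)), bystanders unmoved. Carrying it over the posts at foot height ≈ 0.17 m.

Emit:
carry_out([
  {"x":0.008,"y":0.018,"z":0,"ax":0,"ay":0,"az":-0.04,"hand":0},
  {"x":0.02,"y":0.045,"z":0,"ax":0,"ay":0,"az":-0.1,"hand":0},
  {"x":0.034,"y":0.076,"z":0,"ax":0,"ay":0,"az":-0.165,"hand":0},
  {"x":0.048,"y":0.108,"z":0,"ax":0,"ay":0,"az":-0.23,"hand":0},
  {"x":0.062,"y":0.14,"z":0,"ax":0,"ay":0,"az":-0.3,"hand":0},
  {"x":0.076,"y":0.171,"z":0,"ax":0,"ay":0,"az":-0.365,"hand":0},
  {"x":0.09,"y":0.202,"z":0,"ax":0,"ay":0,"az":-0.43,"hand":0},
  {"x":0.104,"y":0.233,"z":0,"ax":0,"ay":0,"az":-0.5,"hand":0},
  {"x":0.117,"y":0.262,"z":0,"ax":0,"ay":0,"az":-0.56,"hand":0},
  {"x":0.126,"y":0.283,"z":0,"ax":0,"ay":0,"az":-0.61,"hand":0},
  {"x":0.132,"y":0.297,"z":0,"ax":0,"ay":0,"az":-0.64,"hand":0},
  {"x":0.135,"y":0.303,"z":0,"ax":0,"ay":0,"az":-0.65,"hand":0},
])

```text
clock: 8.18
tcp_pos: [0.4893, -0.1729, 0.2079]
orientation: [-0.001, 0.996, 0.09, 0.0]
wrist_force: [0.6, 0.6, -1.5]
finger_gap: 0.0156
```

```bash
python3 - <<'E'
from h import *
import pickle
viewer.read_camera('wrist')
im,M=snap('wrist','w7.png'); pickle.dump(M,open('w7.pkl','wb'))
cv2.imwrite('pics/w7b.png',np.clip(im[:,:,::-1].astype(float)*1.6,0,255).astype(np.uint8))
rel([.4905,-.171,.12],np.radians(10.4))
E
```

```text
t 8.28 tcp [ 0.4897 -0.1716  0.2083] shift [ 0.0008 -0.0003  0.0883] rot [-0.0013 -0.0012 -0.0028] gap 0.0157 F [-0.89  0.23 -1.17]
```

View pics/w7b.png

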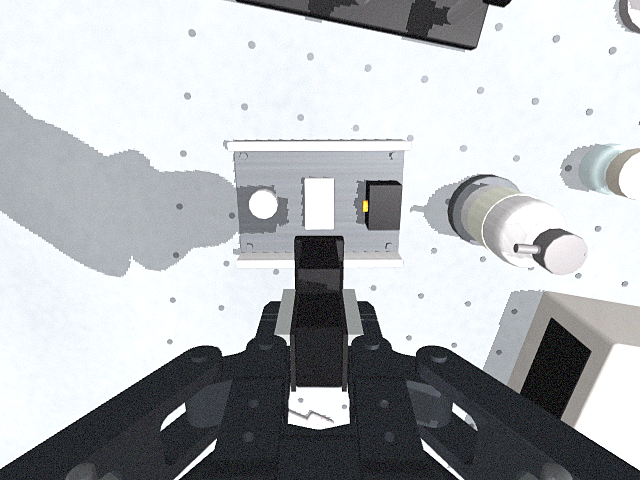

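```bash
python3 - <<'E'
import cv2,numpy as np
im=cv2.imread('pics/w7.png').astype(float)
a=np.clip(im[170:310,280:360]*1.5,0,255); b=np.clip(im[225:310,280:360]*6,0,255)
a=cv2.resize(a.astype(np.uint8),None,fx=4.2,fy=4.2,interpolation=cv2.INTER_CUBIC); b=cv2.resize(b.astype(np.uint8),None,fx=5.5,fy=5.5,interpolation=cv2.INTER_CUBIC)
c=np.zeros((590,a.shape[1]+b.shape[1],3),np.uint8); c[:a.shape[0],:a.shape[1]]=a; c[:b.shape[0],a.shape[1]:]=b
cv2.imwrite('pics/w7z.png',c); print(a.shape,b.shape)
E
```

```text
(588, 336, 3) (468, 440, 3)
```

View pics/w7z.png

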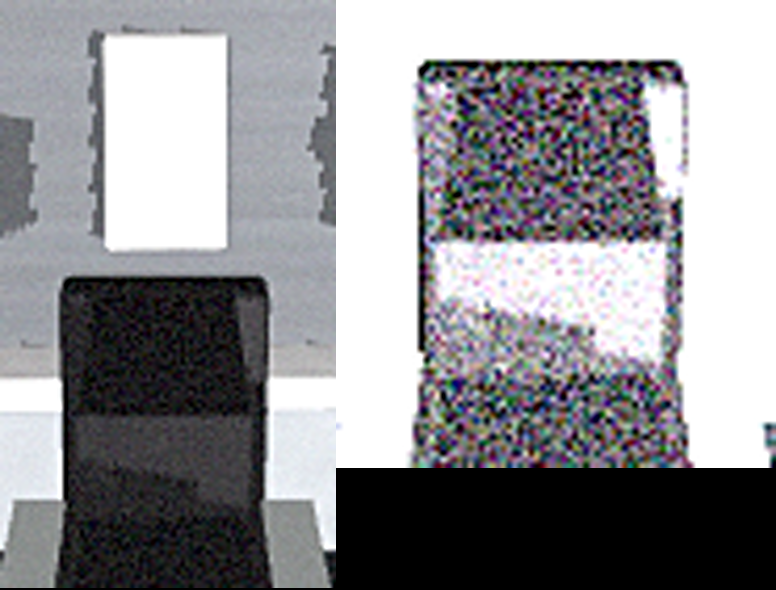

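```bash
python3 - <<'E'
from h import *
import pickle
np.set_printoptions(precision=4,suppress=True)
M=pickle.load(open('w7.pkl','rb'))
s=status.get_state();tcp=s['tcp_pos']
px=lambda x,y:(x/4.2+280-.4,y/4.2+170-.4)
w=np.array([onz(M,*px(*q),.022) for q in [(104,34),(227,34),(228,248),(106,248)]])
c=w.mean(0);print('seat',w,c,[np.degrees(np.arctan2(*(w[b]-w[a])[[1,0]])) for a,b in ((0,1),(3,2))],[np.degrees(np.arctan2(*(w[a]-w[b])[[1,0]]))-90 for a,b in ((0,3),(1,2))])
ang=np.radians(10.4); ex=np.array([np.cos(ang),np.sin(ang),0]); ty=np.array([np.sin(ang),-np.cos(ang),0])
for q in [(62,280),(269,280)]:
    o,d=ray(M,*px(*q))
    for yy in (-.021,-.022,-.023):
        t=(yy-(o-tcp)@ty)/(d@ty); p=o+t*d; print(q,yy,'x',((p-tcp)@ex).round(4),'z-tcp',(p[2]-tcp[2]).round(4))
    t=.1837;p=o+t*d;print('depth-based y',(p-tcp)@ty,p[2]-tcp[2])
rel([.4905,-.171,.071],ang)
E
```

```text
seat [[ 0.4735 -0.1493  0.022 ]
 [ 0.4987 -0.1448  0.022 ]
 [ 0.5077 -0.1902  0.022 ]
 [ 0.4817 -0.1949  0.022 ]] [ 0.4904 -0.1698  0.022 ] [np.float64(10.245516932420792), np.float64(10.239530560770238)] [np.float64(10.14462612232444), np.float64(11.213215951988474)]
(62, 280) -0.021 x -0.0112 z-tcp -0.0284
(62, 280) -0.022 x -0.011 z-tcp -0.0252
(62, 280) -0.023 x -0.0107 z-tcp -0.022
depth-based y -0.0197639661682028 -0.03233267758854744
(269, 280) -0.021 x 0.0123 z-tcp -0.0282
(269, 280) -0.022 x 0.0121 z-tcp -0.025
(269, 280) -0.023 x 0.0118 z-tcp -0.0218
depth-based y -0.019701977304013067 -0.03231484775768778
t 8.28 tcp [ 0.4897 -0.1716  0.2083] shift [ 0.0007 -0.0003  0.1373] rot [-0.0013 -0.0012 -0.0028] gap 0.0157 F [-0.89  0.23 -1.17]
```

Emit:
carry_out([
  {"x":0.001,"y":-0.001,"z":0.02,"ax":0,"ay":0,"az":-0.002,"hand":0},
  {"x":0.001,"y":-0.001,"z":0.045,"ax":0,"ay":0,"az":-0.002,"hand":0},
  {"x":0.001,"y":-0.001,"z":0.07,"ax":0,"ay":0,"az":-0.002,"hand":0},
  {"x":0.001,"y":-0.001,"z":0.09,"ax":0,"ay":0,"az":-0.002,"hand":0},
  {"x":0.001,"y":-0.001,"z":0.105,"ax":0,"ay":0,"az":-0.002,"hand":0},
  {"x":0.001,"y":-0.001,"z":0.115,"ax":0,"ay":0,"az":-0.002,"hand":0},
  {"x":0.001,"y":-0.001,"z":0.12,"ax":0,"ay":0,"az":-0.002,"hand":0},
  {"x":0.001,"y":-0.001,"z":0.12,"ax":0,"ay":0,"az":-0.002,"hand":0},
  {"x":0.001,"y":-0.001,"z":0.12,"ax":0,"ay":0,"az":-0.002,"hand":0},
])

```text
clock: 9.03
tcp_pos: [0.4909, -0.1699, 0.0887]
orientation: [-0.001, 0.996, 0.091, 0.001]
wrist_force: [0.1, -0.1, 0.0]
finger_gap: 0.0155
```

```bash
python3 - <<'E'
from h import *
import pickle
im,M=snap('wrist','w8.png'); pickle.dump(M,open('w8.pkl','wb'))
a=np.clip(im[150:330,220:420][:,:,::-1].astype(float)*1.8,0,255).astype(np.uint8)
im,S=snap('side','s8.png')
b=np.clip(im[190:290,330:430][:,:,::-1].astype(float)*1.8,0,255).astype(np.uint8)
cv2.imwrite('pics/w8z.png',cv2.resize(a,None,fx=3.3,fy=3.3,interpolation=cv2.INTER_CUBIC))
cv2.imwrite('pics/s8z.png',cv2.resize(b,None,fx=5.5,fy=5.5,interpolation=cv2.INTER_CUBIC))
rel([.4905,-.1705,.071],np.radians(10.4))
E
```

```text
t 9.13 tcp [ 0.4914 -0.1705  0.0893] shift [-0.001  -0.0002  0.0183] rot [-0.0002 -0.0027 -0.0007] gap 0.0157 F [-0.54 -0.99 -1.43]
```

View pics/w8z.png

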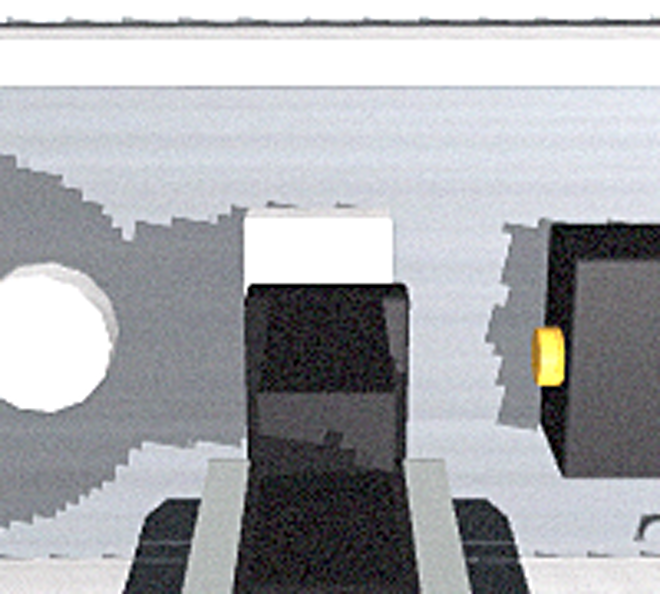

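View pics/s8z.png

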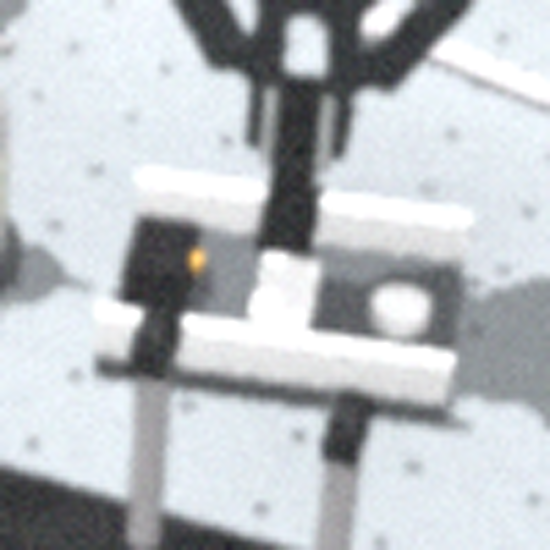

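```bash
python3 - <<'E'
from h import *
import pickle
np.set_printoptions(precision=4,suppress=True)
M=pickle.load(open('w8.pkl','rb'));S=viewer.camera_model('side')
tcp=np.array([.4914,-.1705,.0893]);ang=np.radians(10.4)
ex=np.array([np.cos(ang),np.sin(ang),0]); ty=np.array([np.sin(ang),-np.cos(ang),0])
W=lambda x,y:(x/3.3+220-.4,y/3.3+150-.4); Z=lambda x,y:(x/5.5+330-.4,y/5.5+190-.4)
loc=lambda p:np.array([(p-tcp)@ex,(p-tcp)@ty,p[2]-tcp[2]])
for q in [(246,216),(392,216)]: print('seat corner wrist',loc(onz(M,*W(*q),.022)))
c=np.array([.4905,-.1705,.022]); 
print('seat c',loc(c))
for sg in (-1,1):
    p=c+sg*.013*ex-.023*ty; print('pred seat corner px', (proj(M,p)-[219.6,149.6])*3.3, 'side',(proj(S,p)-[329.6,189.6])*5.5)
for qw,qs in [((246,288),(312,253)),((408,288),(260,246)),((327,288),(286,250))]:
    o1,d1=ray(M,*W(*qw)); o2,d2=ray(S,*Z(*qs))
    A=np.stack([d1,-d2],1); t=np.linalg.lstsq(A,o2-o1,rcond=None)[0]
    a,b=o1+t[0]*d1,o2+t[1]*d2; print('tri',loc((a+b)/2),np.linalg.norm(a-b),((a+b)/2)[2])
for z in (-.032,-.036,-.04):
    p=tcp-.022*ty+np.array([0,0,z]); print(z,'side px',(proj(S,p)-[329.6,189.6])*5.5,'wrist',(proj(M,p)-[219.6,149.6])*3.3, 'loc at z',loc(onz(M,*W(327,288),tcp[2]+z)))
E
```

```text
seat corner wrist [-0.0136 -0.0236 -0.0673]
seat corner wrist [ 0.0118 -0.0236 -0.0673]
seat c [-0.0009 -0.0002 -0.0673]
pred seat corner px [244.3185 218.4262] side [307.8933 319.7805]
pred seat corner px [393.9734 218.328 ] side [247.9395 311.2684]
tri [-0.012  -0.0211 -0.0336] 0.000880644203387642 0.05574792889415772
tri [ 0.011  -0.0211 -0.0335] 0.0027601472684336175 0.055828007354516596
tri [-0.0005 -0.0209 -0.034 ] 0.0018509347249214957 0.055346824359272045
-0.032 side px [282.6417 247.4168] wrist [324.2382 285.6292] loc at z [ 0.0004 -0.0216 -0.032 ]
-0.036 side px [281.8957 255.0518] wrist [324.24   277.6419] loc at z [ 0.0004 -0.0204 -0.036 ]
-0.04 side px [281.153  262.6526] wrist [324.2418 269.9744] loc at z [ 0.0004 -0.0191 -0.04  ]
```

Emit:
carry_out([
  {"x":-0.0007,"y":-0.0006,"z":0.004,"ax":0,"ay":-0.002,"az":0,"hand":0},
  {"x":-0.0013,"y":-0.0012,"z":0.01,"ax":0,"ay":-0.002,"az":0,"hand":0},
  {"x":-0.0013,"y":-0.0012,"z":0.015,"ax":0,"ay":-0.002,"az":0,"hand":0},
  {"x":-0.0013,"y":-0.0012,"z":0.019,"ax":0,"ay":-0.002,"az":0,"hand":0},
  {"x":-0.0013,"y":-0.0012,"z":0.021,"ax":0,"ay":-0.002,"az":0,"hand":0},
  {"x":-0.0013,"y":-0.0012,"z":0.021,"ax":0,"ay":-0.002,"az":0,"hand":0},
  {"x":-0.0013,"y":-0.0012,"z":0.021,"ax":0,"ay":-0.002,"az":0,"hand":0},
  {"x":-0.0013,"y":-0.0012,"z":0.021,"ax":0,"ay":-0.002,"az":0,"hand":0},
  {"x":-0.0013,"y":-0.0012,"z":0.021,"ax":0,"ay":-0.002,"az":0,"hand":0},
])

```text
clock: 9.88
tcp_pos: [0.4902, -0.1696, 0.0685]
orientation: [0.0, 0.996, 0.09, 0.001]
wrist_force: [0.5, -0.2, 0.0]
finger_gap: 0.0156
```

```bash
python3 - <<'E'
from h import *
import pickle
im,M=snap('wrist','w9.png'); pickle.dump(M,open('w9.pkl','wb'))
a=np.clip(im[150:330,220:420][:,:,::-1].astype(float)*1.8,0,255).astype(np.uint8)
im,S=snap('side','s9.png')
b=np.clip(im[180:280,320:440][:,:,::-1].astype(float)*1.8,0,255).astype(np.uint8)
cv2.imwrite('pics/w9z.png',cv2.resize(a,None,fx=3.3,fy=3.3,interpolation=cv2.INTER_CUBIC))
cv2.imwrite('pics/s9z.png',cv2.resize(b,None,fx=5.5,fy=5.5,interpolation=cv2.INTER_CUBIC))
rel([.4905,-.1705,.068],np.radians(10.4))
s=status.get_state();print(np.abs(s['qvel']).max())
E
```

```text
t 9.98 tcp [ 0.4902 -0.1696  0.0686] shift [0.0001 0.0009 0.0006] rot [ 0.0001 -0.0011 -0.0006] gap 0.0153 F [-0.09  0.19 -1.84]
0.0018507025971898974
```

View pics/w9z.png

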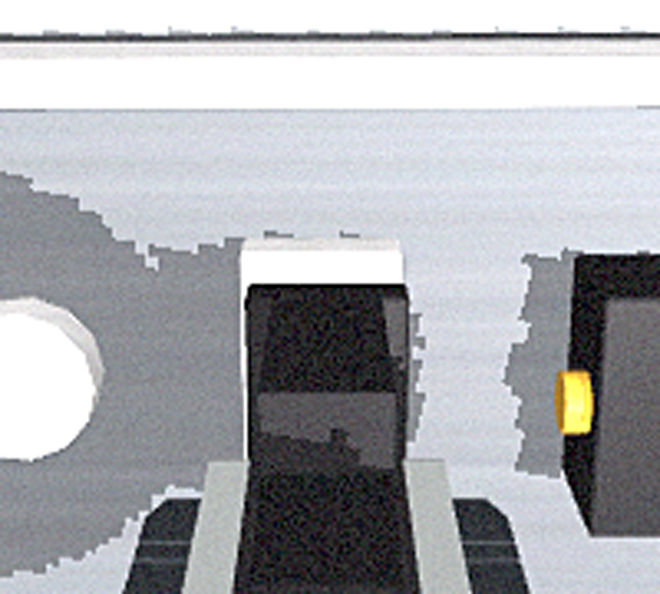

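View pics/s9z.png

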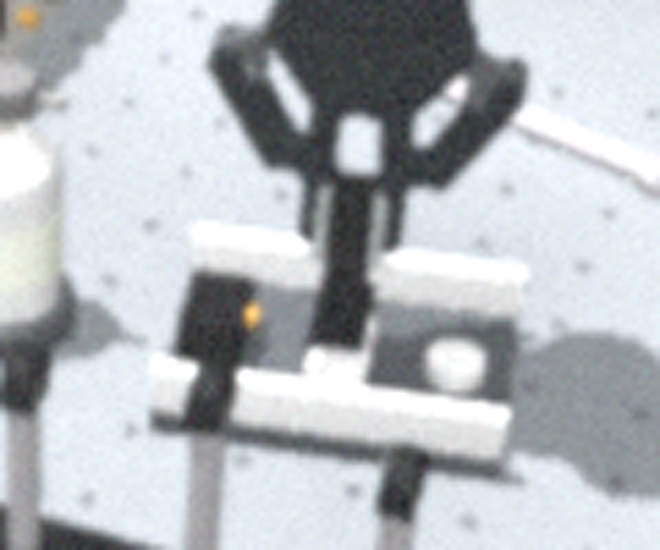

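```bash
python3 - <<'E'
from h import *
import pickle
np.set_printoptions(precision=4,suppress=True)
M=pickle.load(open('w9.pkl','rb'));S=viewer.camera_model('side')
tcp=np.array([.4902,-.1696,.0686]);ang=np.radians(10.4)
ex=np.array([np.cos(ang),np.sin(ang),0]); ty=np.array([np.sin(ang),-np.cos(ang),0])
W=lambda x,y:(x/3.3+220-.4,y/3.3+150-.4); Z=lambda x,y:(x/5.5+320-.4,y/5.5+180-.4)
loc=lambda p:np.array([(p-tcp)@ex,(p-tcp)@ty,p[2]-tcp[2]])
for q in [(242,251),(402,251)]: print('seat corner',loc(onz(M,*W(*q),.022)))
for z in (-.034,-.0375):
  for q in [(246,288),(408,288)]: print(z,'foot corner',loc(onz(M,*W(*q),tcp[2]+z)))
for qw,qs in [((246,288),(365,350)),((408,288),(313,343)),((327,288),(339,347))]:
    o1,d1=ray(M,*W(*qw)); o2,d2=ray(S,*Z(*qs))
    A=np.stack([d1,-d2],1); t=np.linalg.lstsq(A,o2-o1,rcond=None)[0]
    a,b=o1+t[0]*d1,o2+t[1]*d2; print('tri',loc((a+b)/2),np.linalg.norm(a-b),((a+b)/2)[2])
E
```

```text
seat corner [-0.0127 -0.0223 -0.0466]
seat corner [ 0.0126 -0.0222 -0.0466]
-0.034 foot corner [-0.0114 -0.0201 -0.034 ]
-0.034 foot corner [ 0.0128 -0.0201 -0.034 ]
-0.0375 foot corner [-0.0116 -0.019  -0.0375]
-0.0375 foot corner [ 0.0131 -0.019  -0.0375]
tri [-0.012  -0.0196 -0.0352] 0.001064610300960375 0.03339951658059208
tri [ 0.0114 -0.0197 -0.0352] 0.0029644289864722176 0.03342314975834253
tri [-0.0003 -0.0195 -0.0356] 0.0020432608937694455 0.03295022363637708
```

The lens hovers about 11 mm above the seat. Centring error is about 1.5 mm, it is square, and the arm is at rest, all inside tolerance. Handing in.

```bash
python3 - <<'E'
from h import *
rel([.4905,-.1705,.068],np.radians(10.4))
print(env.hand_in())
E
```

```text
t 9.98 tcp [ 0.4902 -0.1696  0.0686] shift [0.0001 0.0009 0.0006] rot [ 0.0001 -0.0011 -0.0006] gap 0.0153 F [-0.09  0.19 -1.84]
the job is handed in; nothing more can be done
None
```

I handed the job in at about 10 s, with the lens held still in the gripper above the seat; no verdict is reported.

**What I did:**
- **Duster cap:** I pressed it with the shut fingers to its hard stop (17 N at 0.121 m) and released it. A later top view showed it back up.
- **Lens:** I took it by its top tab and carried it over the posts with its foot about 45 mm above their highest point, then lowered it over the seat.

**Last checks, from the wrist and side cameras:**

| Check | Measured | Limit |
|---|---|---|
| Underside above the seat | about 11 mm | 3–20 mm |
| Centre from the seat's centre | about 1.5 mm, mostly along y | 6 mm |
| Tool angle, turn and tilt | within about 0.1° of straight down and of the seat's measured direction | 8° |
| Grip opening | 15.3–15.6 mm on the 16 mm tab | – |
| Arm motion | still (joint speeds under 0.002 rad/s) | – |

**Problems and disagreements:**
- My first move call was refused for missing keys; nothing moved.
- The height estimates disagreed by a few millimetres. The wrist camera alone put the underside 25–32 mm below the fingertips, two views together gave 33–36 mm, and the grasp height suggested about 37 mm. I used the two-view figure, and the last two of these keep the gap inside its limits.
- I did not correct the 1.5 mm centring offset, since it was well inside the tolerance.

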